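# Line up the glazed beakers by height on the ware carrier

### The arm

A 6-joint arm with a two-finger parallel gripper is mounted at the origin on the work surface. World frame = base frame: x ahead of the robot, y to its left, z up, the work surface at z = 0. Lengths are in mm, angles in degrees, forces in N, time in s.
With the tool pointing down it reaches from about 300 to 850 mm from the base axis. Payload 4.2 kg.
Tool frame: the origin (TCP) lies at the very end of the fingers, on their centre line; the grasp point (between the pads) lies 19 mm behind it (env.grasp_offset is the distance from the TCP to the grasp point, in mm); z points along the fingers, y is the line along which they close (so a half turn about z gives the same grasp; the last joint's range is limited). The gripper opens to 91 mm and grips with 3 to 60 N. Pads are 32 mm wide; open, the fingers measure 118 mm over their backs; the gripper's body (76 mm by 178 mm) begins 60 mm behind the grasp point.
Start: joints at [64.343, 18.312, 89.639, -0, 72.044, -1.146], TCP at [238.555, 523.197, 213.976] pointing down, gripper open.
Joint ranges: [-177.97, 177.97], [-48.28, 115.42], [12.27, 149.76], [-77.06, 257.06], [2.81, 150.46], [-146.56, 146.56]. Speed limits (degrees/s): [147.25, 147.25, 180, 180, 180, 180].

### API

Orientations are given as [roll, pitch, yaw] about the fixed x, y, z axes, in that order (R = Rz(yaw) Ry(pitch) Rx(roll)).
In Python, from workcell import env gives the robot as it stands. The module is installed in compiled form; this text tells all that it offers.
- The arm moves only by the tool send_rows, never from a script. Its argument "motion" is a list of rows, each an object of numbers: "tx", "ty", "tz": the shift along the tool's x, y, z in units of 500 mm (1.0 is 500 mm); "rx", "ry", "rz": the turn, a rotation vector about the tool's x, y, z in units of 30 degrees (1.0 is 30 degrees); "gripper": the closure, from -1 (fully open) to 1 (shut). In form: [{"tx": .., "ty": .., "tz": .., "rx": .., "ry": .., "rz": .., "gripper": ..}, ...]. A call has 1 to 12 rows; each row shifts and turns the commanded pose from where the row before left it, along the tool's axes as they then stand; what a row does not reach is not made up. A row lasts 1/8 s, in which the tool goes at most 62.5 mm and 10.7 degrees, less where a joint would pass 70% of its speed; a pose out of reach is approached as far as the arm can. A call with a number of a shift or a turn outside -1 to 1 is refused whole. A call with a gripper value outside its range is refused whole. The fingers move at their own pace and stop on an object; "grip_force" is the grip in N (left out, the last holds). Time passes only in rows, so rows that do not move let the fingers close. It gives the time, the measured TCP pose, the force, the opening and the grip force at its end, in the units of the state.
- env.state(): the state, without advancing time (a new reading comes with each control period).
- env.grab_frame(name): name is "side" or "top"; returns a dict with "frame" (384x512x3 uint8, red, green, blue), "vertical_fov" (degrees; the focal length in pixels is half the picture's height over the tangent of half this angle, whatever the lens; pixels are square), "cx", "cy" (the principal point, pixels), "k1" (the pictures are not rectified: a ray, as slopes to the right and down, at radius r is drawn at 1 + k1 r^2 times it, then the intrinsics apply), "rvec" (rotation vector, rad) and "tvec" (3), from world to camera coordinates, as OpenCV has them. Camera axes: x right, y down, z forward; pixel columns grow to the right and rows downward; lengths in mm; the calibration is good to about 2 mm. A picture is of the moment at which its call begins. There is no depth.
- env.job_done(): hands the job in; it is judged then, once.
The state is a dict: "time_s": time; "qpos": joint angles; "qvel": joint speeds; "effort": joint torques, N m; "ee_pos": TCP position; "ee_rot": TCP orientation; "force": force on the tool from outside, world axes, zero at the start; "torque": the same for the moment, N m; "gripper_width": finger opening in mm; "gripper_force": force on a finger pad.
Only numpy, scipy, OpenCV 4.12 (cv2) and the standard library are available. Lean on these libraries where they do the work, as an engineer would, in place of code of your own. Each camera call takes 0.05 s, during which the arm holds its last target. There are 200 camera calls.

### The job

Lift the wooden bar up out of the two brackets of the dark ware carrier, keeping it level, and lay it down flat on the bench, off the carrier. Then stand the four glazed beakers upright on the carrier's round marks in order of height, one centred on each mark, the shortest on the blue mark and the tallest at the far end of the row from it; set each down gently without dropping it, and leave the yellow spray bottle where it stands.

Things in the scene. Friction and masses are not known exactly. Their poses are not given: they have to be found in the camera images.
- bar_center (a point): Keeper bar: straight light-wood bar with a red band at its middle, 400 mm long (y axis), 16 mm wide (x), 24 mm tall (z), 0.11 kg, loose. This point is its centre. It starts above the row of marks, along it, underside 42 mm over the bench, ends lying in two steel U brackets whose cheeks reach 66 mm over the bench: lift it at least 24 mm before moving sideways. Bracket slots are 4 mm wider than the bar.
- cup_white_center (a point): A straight round handleless beaker with a white glaze, open at the top, the shortest of the four: 45 mm tall, 46 mm outside diameter, wall 4 mm. It starts upright on the bench. This point is on its axis, half-way up (22.5 mm over its foot); z is up its axis.
- cup_green_center (a point): A straight round handleless beaker with a green glaze, open at the top, the second shortest of the four: 60 mm tall, 46 mm outside diameter, wall 4 mm. It starts upright on the bench. This point is on its axis, half-way up (30.0 mm over its foot); z is up its axis.
- cup_blue_center (a point): A straight round handleless beaker with a blue glaze, open at the top, the second tallest of the four: 75 mm tall, 46 mm outside diameter, wall 4 mm. It starts upright on the bench. This point is on its axis, half-way up (37.5 mm over its foot); z is up its axis.
- cup_brown_center (a point): A straight round handleless beaker with a brown glaze, open at the top, the tallest of the four: 90 mm tall, 46 mm outside diameter, wall 4 mm. It starts upright on the bench. This point is on its axis, half-way up (45.0 mm over its foot); z is up its axis.
- mark1: The bright blue round mark, 60 mm across, with a small dark dot at its centre, lying flush on the carrier's top face, 18 mm above the bench. Origin at its centre. The four marks form one straight row along their y axis (x across the row), 82 mm apart. It is always at one end of the row, at either end: the shortest beaker's place.
- mark2: A white round mark, 60 mm across, with a small dark dot at its centre, lying flush on the carrier's top face, 18 mm above the bench. Origin at its centre. One of the two inner marks; which of them is next to the blue mark varies. The dark wooden carrier board is fixed to the bench, 80 mm (x) by 420 mm (y), 18 mm thick, centred on the row.
- mark3: A white round mark, 60 mm across, with a small dark dot at its centre, lying flush on the carrier's top face, 18 mm above the bench. Origin at its centre. The other inner mark. On the carrier's far side from the robot there is free bench at least 200 mm deep.
- mark4: A white round mark, 60 mm across, with a small dark dot at its centre, lying flush on the carrier's top face, 18 mm above the bench. Origin at its centre. The end of the row away from the blue mark: the tallest beaker's place. Each U bracket stands 63 mm beyond an end mark, 22 mm long.
- sprayer: A yellow conical spray bottle with a black neck and yellow head, 92 mm across at the foot, 191 mm tall, standing at the left of the bench. Origin under its centre. To be left alone.
Things that resemble listed ones, but are neither listed nor needed, are in the scene too. What is shaped like the part that bears cup_brown_center but purple is not meant. Leave any purple look-alike of the part that bears cup_green_center alone.

How it is judged:
By the outcome, as a careful person would: the job done as asked, in the order asked, and still so for the second after the job is handed in, with the robot touching nothing.
It also fails if it takes over 109 s, if anything falls off the work surface, if the arm or the gripper's body presses on something with over 40 N, if the wrist force passes 120 N, or if a joint passes its speed limit or range.

## Working session

There is one attempt and no reset: what is moved stays moved. The work goes in short steps, Python scripts to look and compute and a tool call to move; the robot and the scene stay as the last step left them, time stands still between calls to the robot, and variables do not carry over. Pictures are saved under pics/ and viewed, at most 14 in all, crops included, and the job is handed in when it is done.

Besides the shell and the picture viewer there is one more tool, called after "Call:" by a JSON object that holds its "method" and its "body". send_rows: Moves the arm, as the interface text tells. Shifts and turns lie within -1 to 1; 1 stands for 500 mm of shift or 30 degrees of turn. Its arguments: {"type":"object","properties":{"motion":{"type":"array"},"grip_force":{"type":"number"}},"required":["motion"]}

```bash
mkdir -p pics; cat > h.py <<'E'
import numpy as np, cv2
from workcell import env
def grab(n):
    d=env.grab_frame(n); f=d["frame"].shape[0]/2/np.tan(np.radians(d["vertical_fov"])/2)
    d["K"]=np.array([[f,0,d["cx"]],[0,f,d["cy"]],[0,0,1.]]); d["D"]=np.array([d["k1"],0,0,0.])
    d["R"]=cv2.Rodrigues(np.array(d["rvec"],float))[0]; d["t"]=np.array(d["tvec"],float); return d
def save(d,p,box=None,s=1):
    im=d["frame"]
    if box: im=im[box[1]:box[3],box[0]:box[2]]
    cv2.imwrite(p,cv2.resize(im[:,:,::-1],None,fx=s,fy=s,interpolation=cv2.INTER_CUBIC))
def ray(d,px,z):
    u=cv2.undistortPoints(np.array(px,float).reshape(-1,1,2),d["K"],d["D"]).reshape(-1,2)
    v=np.c_[u,np.ones(len(u))]@d["R"]; c=-d["R"].T@d["t"]
    return c+v*((z-c[2])/v[:,2])[:,None]
def proj(d,P):
    return cv2.projectPoints(np.array(P,float).reshape(-1,1,3),np.array(d["rvec"],float),d["t"],d["K"],d["D"])[0].reshape(-1,2)
E
python3 - <<'E'
from h import *
for n in("top","side"):
    d=grab(n); save(d,f"pics/{n}0.png",s=1.5); print(n,(-d["R"].T@d["t"]).round(),d["k1"],d["K"][0,0])
print(env.state())
E
```

```text
top [ 442.  106. 1172.] -0.13992818878733868 456.6243151453084
side [ 323. -471.  704.] -0.02428913279316126 372.7615685838983
{'time_s': 0.1, 'qpos': array([ 6.43421478e+01,  1.83471473e+01,  8.96996685e+01, -1.16378516e-03,
        7.20417426e+01, -1.14625335e+00]), 'qvel': array([-0.03872452, -0.11500907, -0.10707352,  0.01440882,  0.07047009,
        0.1749566 ]), 'effort': array([-6.78089364e-04, -4.13331485e+01, -2.32512259e+01,  7.28320959e-02,
        4.22261108e-02, -6.60876776e-05]), 'ee_pos': array([238.37118831, 522.77673758, 213.21095408]), 'ee_rot': array([-1.79911437e+02, -6.65260788e-04,  1.55488760e+02]), 'force': array([-0.66904627, -0.1446213 ,  0.20052337]), 'torque': array([-0.03949679,  0.02702542, -0.03450972]), 'gripper_force': 0.0, 'gripper_width': 91.3219704162218}
```

View pics/top0.png

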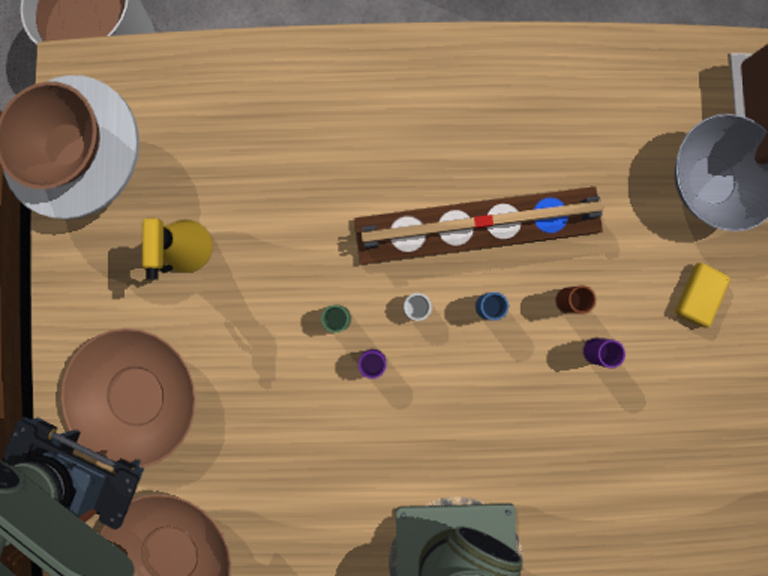

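View pics/side0.png

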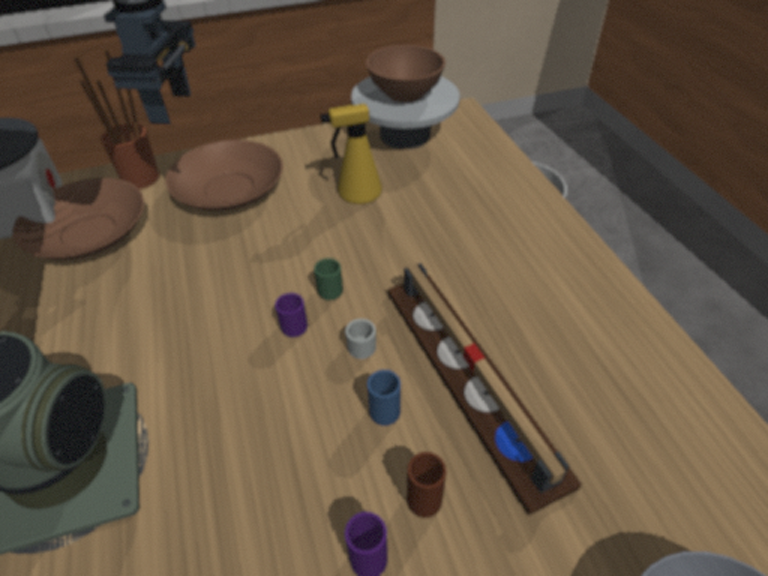

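The top view shows the row running roughly along y: blue mark at (549,214), white marks to its left ending at (408,234), and the red band at (484,221). The cups in front are green (336,318), white (417,306), blue (492,305) and brown (576,299), with purple decoys behind. The side view agrees, and there are no obstructions.

```bash
cat >> h.py <<'E'
HT=dict(white=45,green=60,blue=75,brown=90)
def cc(m,near=None,amin=25):
    m=cv2.morphologyEx(m.astype(np.uint8),cv2.MORPH_CLOSE,np.ones((3,3)))
    c=[k for k in cv2.findContours(m,cv2.RETR_EXTERNAL,cv2.CHAIN_APPROX_NONE)[0] if cv2.contourArea(k)>amin]
    return sorted(c,key=cv2.contourArea)[::-1]
def masks(d):
    hsv=cv2.cvtColor(d["frame"],cv2.COLOR_RGB2HSV).astype(int); h,s,v=hsv[...,0],hsv[...,1],hsv[...,2]
    return hsv,dict(white=(s<40)&(v>110),green=(h>50)&(h<95)&(s>70),blue=(h>98)&(h<122)&(s>90),brown=(h<14)&(s>120)&(v<140),markblue=(h>105)&(h<122)&(s>180)&(v>150),red=((h<5)|(h>174))&(s>190)&(v>130))
def cup_top(d,cnt,H):
    """rim centre: outward extent of blob in the plane of the rim"""
    c=-d["R"].T@d["t"]; P=ray(d,cnt.reshape(-1,2),H)[:,:2]; m=P.mean(0)
    o=(m-c[:2])/np.linalg.norm(m-c[:2]); t=np.array([-o[1],o[0]])
    a=P@o; b=P@t; px=(1172-H)/456/2
    return o*(a.max()+px-23)+t*(b.max()+b.min())/2, np.ptp(b)+2*px
E
python3 - <<'E'
from h import *
d=grab("top"); hsv,M=masks(d)
for k,(x,y) in dict(green=(336,318),white=(417,306),blue=(492,305),brown=(576,299),markblue=(549,214),red=(484,221)).items():
    print(k,hsv[int(y/1.5),int(x/1.5)])
for k in M:
    for c in cc(M[k],amin=20)[:5]:
        u=c.reshape(-1,2).mean(0)
        if 190<u[0]<420 and 100<u[1]<260:
            if k in HT: print(k,u.round(),cv2.contourArea(c),*[np.round(q,1) for q in cup_top(d,c,HT[k])])
            else:
                z=66 if k=="red" else 18; mm=cv2.moments(c); print(k,ray(d,[mm["m10"]/mm["m00"],mm["m01"]/mm["m00"]],z).round(1))
h,s,v=[hsv[...,i] for i in range(3)]
dark=(v<85); dark[:115]=0; dark[180:]=0; dark[:,:225]=0; dark[:,410:]=0
c=max(cc(cv2.morphologyEx(dark.astype(np.uint8),cv2.MORPH_CLOSE,np.ones((13,13)))),key=cv2.contourArea)
P=ray(d,c.reshape(-1,2),18)[:,:2]; print("board",cv2.minAreaRect(P.astype(np.float32)))
wood=(h>10)&(h<22)&(s>50)&(v>150)
E
```

```text
green [68 69 59]
white [ 90   5 100]
blue [107 133  69]
brown [  8 158  55]
markblue [ 16 108 187]
red [  1 205 184]
green [224. 212.] 221.0 [428.4 194.9] 43.0
blue [328. 204.] 274.5 [443.1 -60.7] 43.7
blue [367. 149.] 144.0 [ 578.  -163.9] 33.5
blue [366. 135.] 76.0 [ 604.7 -153.9] 28.0
brown [316. 150.] 2108.0 [ 678.9 -151.7] 294.1
brown [383. 199.] 376.0 [ 450.5 -198.9] 45.9
markblue [[ 577.5 -172.    18. ]]
markblue [[ 615.9 -167.3   18. ]]
red [[581.4 -48.6  66. ]]
board ((579.1459350585938, -47.97117614746094), (78.61592102050781, 421.5890197753906), 6.051496505737305)
```

Call:
{"method": "send_rows", "body": {"motion": [{"rz":0.33},{"rz":0.33},{"rz":0.33},{"rz":0.33},{"rz":0.33},{"rz":0.33}], "grip_force": 20}}

```text
invalid input at $.motion[0]: expected keys tx, ty, tz, rx, ry, rz, gripper
```

```bash
cat >> h.py <<'E'
from scipy.spatial.transform import Rotation as Ro
def go(x,y,z,yaw=96.05):
    s=env.state(); R=Ro.from_euler("xyz",s["ee_rot"],degrees=True)
    t=Ro.from_euler("xyz",[180,0,yaw],degrees=True)
    print("t",round(s["time_s"],2),"pos",s["ee_pos"].round(1),"rot",s["ee_rot"].round(2),"w",round(s["gripper_width"],1),"f",s["force"].round(1))
    print(" shift u",((R.inv().apply(np.array([x,y,z])-s["ee_pos"]))/500).round(4),"turn u",((R.inv()*t).as_rotvec(degrees=True)/30).round(3))
E
python3 - <<'E'
from h import *
d=grab("top"); hsv,M=masks(d); s,v=hsv[...,1],hsv[...,2]
for k,m in dict(white=(s<45)&(v>60),green=(hsv[...,0]>45)&(hsv[...,0]<95)&(s>45)).items():
  for c in cc(m):
    u=c.reshape(-1,2).mean(0)
    if 200<u[0]<420 and 185<u[1]<230: print(k,u.round(),*[np.round(q,1) for q in cup_top(d,c,HT[k])])
go(581,-48.6,200)
E
```

```text
white [278. 204.] [443.5  60.4] 45.0
green [223. 212.] [427.7 196.8] 44.5
t 0.2 pos [238.4 522.9 213.4] rot [-179.94    0.    155.49] w 90.9 f [-0.   0.1 -0.8]
 shift u [-1.0976 -0.7558  0.0277] turn u [-2.000e-03  1.000e-03  1.981e+00]
```

Call:
{"method": "send_rows", "body": {"motion": [{"tx":0,"ty":0,"tz":0,"rx":0,"ry":0,"rz":0.33,"gripper":-1},{"tx":0,"ty":0,"tz":0,"rx":0,"ry":0,"rz":0.33,"gripper":-1},{"tx":0,"ty":0,"tz":0,"rx":0,"ry":0,"rz":0.33,"gripper":-1},{"tx":0,"ty":0,"tz":0,"rx":0,"ry":0,"rz":0.33,"gripper":-1},{"tx":0,"ty":0,"tz":0,"rx":0,"ry":0,"rz":0.33,"gripper":-1},{"tx":0,"ty":0,"tz":0,"rx":0,"ry":0,"rz":0.33,"gripper":-1}], "grip_force": 20}}

```text
time_s: 0.95
ee_pos: [238.5, 523.1, 213.7]
ee_rot: [-180.0, 0.0, 95.8]
force: [-0.7, -0.2, 0.8]
gripper_width: 91.0
gripper_force: 0.0
```

Call:
{"method": "send_rows", "body": {"motion": [{"tx":-0.1,"ty":0.047,"tz":0,"rx":0,"ry":0,"rz":0,"gripper":-1},{"tx":-0.1,"ty":0.047,"tz":0,"rx":0,"ry":0,"rz":0,"gripper":-1},{"tx":-0.1,"ty":0.047,"tz":0,"rx":0,"ry":0,"rz":0,"gripper":-1},{"tx":-0.1,"ty":0.047,"tz":0,"rx":0,"ry":0,"rz":0,"gripper":-1},{"tx":-0.1,"ty":0.047,"tz":0,"rx":0,"ry":0,"rz":0,"gripper":-1},{"tx":-0.1,"ty":0.047,"tz":0,"rx":0,"ry":0,"rz":0,"gripper":-1},{"tx":-0.1,"ty":0.047,"tz":0,"rx":0,"ry":0,"rz":0,"gripper":-1},{"tx":-0.1,"ty":0.047,"tz":0,"rx":0,"ry":0,"rz":0,"gripper":-1},{"tx":-0.1,"ty":0.047,"tz":0,"rx":0,"ry":0,"rz":0,"gripper":-1},{"tx":-0.1,"ty":0.047,"tz":0,"rx":0,"ry":0,"rz":0,"gripper":-1},{"tx":-0.1,"ty":0.047,"tz":0,"rx":0,"ry":0,"rz":0,"gripper":-1},{"tx":-0.1,"ty":0.047,"tz":0,"rx":0,"ry":0,"rz":0,"gripper":-1}]}}

```text
time_s: 2.45
ee_pos: [583.3, -45.2, 213.8]
ee_rot: [180.0, -0.0, 96.1]
force: [1.0, 0.7, 1.3]
gripper_width: 91.3
gripper_force: 0.0
```

```bash
python3 - <<'E'
from h import *
go(580.5,-48.6,36)
E
```

```text
t 2.45 pos [583.3 -45.2 213.8] rot [ 1.800e+02 -2.000e-02  9.607e+01] w 91.3 f [1.  0.7 1.3]
 shift u [-0.0063 -0.0063  0.3557] turn u [ 0.    -0.001  0.001]
```

Call:
{"method": "send_rows", "body": {"motion": [{"tx":0,"ty":0,"tz":0.08,"rx":0,"ry":0,"rz":0,"gripper":-1},{"tx":0,"ty":0,"tz":0.08,"rx":0,"ry":0,"rz":0,"gripper":-1},{"tx":0,"ty":0,"tz":0.04,"rx":0,"ry":0,"rz":0,"gripper":-1},{"tx":0,"ty":0,"tz":0,"rx":0,"ry":0,"rz":0,"gripper":-1},{"tx":0,"ty":0,"tz":0,"rx":0,"ry":0,"rz":0,"gripper":-1}]}}

```text
time_s: 3.08
ee_pos: [583.4, -43.5, 114.9]
ee_rot: [179.9, 0.0, 96.1]
force: [0.9, -0.6, -0.2]
gripper_width: 91.6
gripper_force: 0.0
```

```bash
python3 - <<'E'
from h import *
go(580.5,-48.6,36)
E
```

```text
t 3.08 pos [583.4 -43.5 114.9] rot [1.799e+02 1.000e-02 9.609e+01] w 91.6 f [ 0.9 -0.6 -0.2]
 shift u [-0.0095 -0.0071  0.1578] turn u [0.003 0.    0.001]
```

Call:
{"method": "send_rows", "body": {"motion": [{"tx":-0.0095,"ty":-0.007,"tz":0.05,"rx":0,"ry":0,"rz":0,"gripper":-1},{"tx":0,"ty":0,"tz":0.06,"rx":0,"ry":0,"rz":0,"gripper":-1},{"tx":0,"ty":0,"tz":0.048,"rx":0,"ry":0,"rz":0,"gripper":-1},{"tx":0,"ty":0,"tz":0,"rx":0,"ry":0,"rz":0,"gripper":-0.3},{"tx":0,"ty":0,"tz":0,"rx":0,"ry":0,"rz":0,"gripper":0.3},{"tx":0,"ty":0,"tz":0,"rx":0,"ry":0,"rz":0,"gripper":1},{"tx":0,"ty":0,"tz":0,"rx":0,"ry":0,"rz":0,"gripper":1},{"tx":0,"ty":0,"tz":0,"rx":0,"ry":0,"rz":0,"gripper":1},{"tx":0,"ty":0,"tz":0,"rx":0,"ry":0,"rz":0,"gripper":1},{"tx":0,"ty":0,"tz":0,"rx":0,"ry":0,"rz":0,"gripper":1}], "grip_force": 25}}

```text
time_s: 4.32
ee_pos: [579.6, -48.6, 34.9]
ee_rot: [-180.0, -0.0, 96.1]
force: [-0.4, -0.4, 0.4]
gripper_width: 24.1
gripper_force: 0.0
```

```bash
python3 - <<'E'
from h import *
go(580.5,-48.6,36)
E
```

```text
t 4.33 pos [579.6 -48.6  34.9] rot [-1.800e+02 -1.000e-02  9.609e+01] w 24.1 f [-0.4 -0.4  0.4]
 shift u [-0.0002  0.0018 -0.0021] turn u [-0.    -0.     0.001]
```

Call:
{"method": "send_rows", "body": {"motion": [{"tx":0,"ty":0,"tz":0,"rx":0,"ry":0,"rz":0,"gripper":1},{"tx":0,"ty":0,"tz":0,"rx":0,"ry":0,"rz":0,"gripper":1},{"tx":0,"ty":0,"tz":0,"rx":0,"ry":0,"rz":0,"gripper":1},{"tx":0,"ty":0,"tz":0,"rx":0,"ry":0,"rz":0,"gripper":1},{"tx":0,"ty":0,"tz":0,"rx":0,"ry":0,"rz":0,"gripper":1}]}}

```text
time_s: 4.95
ee_pos: [580.7, -48.5, 35.1]
ee_rot: [179.9, 0.0, 96.1]
force: [4.9, 1.5, -3.9]
gripper_width: 16.0
gripper_force: 25.0
```

Call:
{"method": "send_rows", "body": {"motion": [{"tx":0,"ty":0,"tz":-0.01,"rx":0,"ry":0,"rz":0,"gripper":1},{"tx":0,"ty":0,"tz":-0.01,"rx":0,"ry":0,"rz":0,"gripper":1},{"tx":0,"ty":0,"tz":-0.01,"rx":0,"ry":0,"rz":0,"gripper":1},{"tx":0,"ty":0,"tz":-0.015,"rx":0,"ry":0,"rz":0,"gripper":1},{"tx":0,"ty":0,"tz":-0.015,"rx":0,"ry":0,"rz":0,"gripper":1},{"tx":0,"ty":0,"tz":-0.02,"rx":0,"ry":0,"rz":0,"gripper":1},{"tx":0,"ty":0,"tz":-0.02,"rx":0,"ry":0,"rz":0,"gripper":1},{"tx":0,"ty":0,"tz":-0.02,"rx":0,"ry":0,"rz":0,"gripper":1},{"tx":0,"ty":0,"tz":0,"rx":0,"ry":0,"rz":0,"gripper":1}]}}

```text
time_s: 6.08
ee_pos: [580.2, -48.7, 96.1]
ee_rot: [179.9, 0.0, 96.1]
force: [0.2, 0.1, -1.3]
gripper_width: 15.7
gripper_force: 25.0
```

```bash
python3 - <<'E'
from h import *
d=grab("side"); save(d,"pics/s1.png",(200,100,450,384),2)
go(700,-60,60)
E
```

```text
t 6.12 pos [579.7 -48.6  95.4] rot [179.96   0.    96.08] w 15.7 f [-0.4 -0.5 -1.2]
 shift u [-0.0481  0.2368  0.0709] turn u [0.001 0.    0.001]
```

View pics/s1.png

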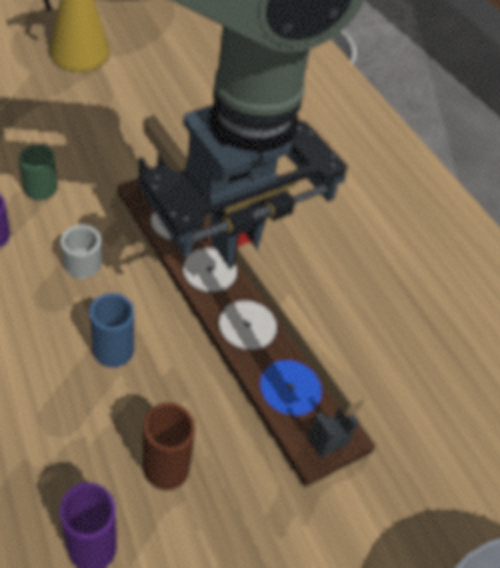

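The bar is held level (0.11 kg felt), but the fingertips reach 7 mm below it. I'll lower it back, regrip 9 mm higher, and then I can lay it down without dropping it.

Call:
{"method": "send_rows", "body": {"motion": [{"tx":0,"ty":0.001,"tz":0.03,"rx":0,"ry":0,"rz":0,"gripper":1},{"tx":0,"ty":0,"tz":0.03,"rx":0,"ry":0,"rz":0,"gripper":1},{"tx":0,"ty":0,"tz":0.02,"rx":0,"ry":0,"rz":0,"gripper":1},{"tx":0,"ty":0,"tz":0.015,"rx":0,"ry":0,"rz":0,"gripper":1},{"tx":0,"ty":0,"tz":0.013,"rx":0,"ry":0,"rz":0,"gripper":1},{"tx":0,"ty":0,"tz":0.009,"rx":0,"ry":0,"rz":0,"gripper":1},{"tx":0,"ty":0,"tz":0.002,"rx":0,"ry":0,"rz":0,"gripper":1},{"tx":0,"ty":0,"tz":0,"rx":0,"ry":0,"rz":0,"gripper":1}]}}

```text
time_s: 7.12
ee_pos: [579.9, -48.9, 40.5]
ee_rot: [179.9, 0.0, 96.1]
force: [-11.3, -0.2, 35.4]
gripper_width: 15.8
gripper_force: 25.0
```

Call:
{"method": "send_rows", "body": {"motion": [{"tx":0,"ty":0,"tz":-0.01,"rx":0,"ry":0,"rz":0,"gripper":1},{"tx":0,"ty":0,"tz":0,"rx":0,"ry":0,"rz":0,"gripper":1}]}}

```text
time_s: 7.38
ee_pos: [580.5, -48.7, 40.8]
ee_rot: [179.9, 0.0, 96.1]
force: [-1.1, -0.3, 8.1]
gripper_width: 16.1
gripper_force: 25.0
```

```bash
python3 - <<'E'
from h import *
go(580.2,-48.6,35)
d=grab("side"); a=d["frame"][150:345,245:405,::-1]; cv2.imwrite("pics/s2.png",cv2.resize(a,None,fx=3,fy=3,interpolation=cv2.INTER_CUBIC))
E
```

```text
t 7.38 pos [580.5 -48.7  40.8] rot [1.7994e+02 2.0000e-02 9.6100e+01] w 16.1 f [-1.1 -0.3  8.1]
 shift u [ 0.0002 -0.0007  0.0115] turn u [0.002 0.001 0.002]
```

View pics/s2.png

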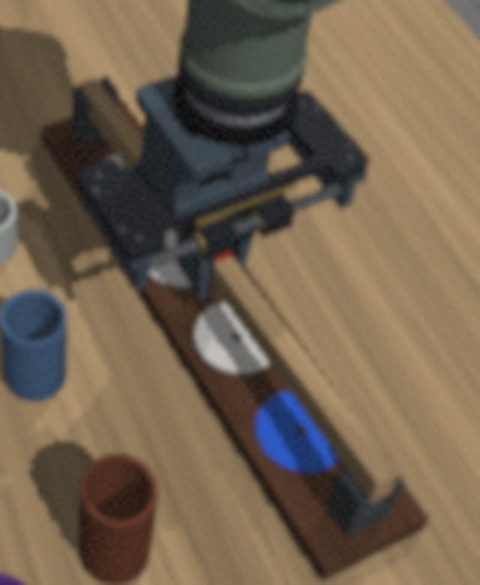

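The bar is back in both slots (near bracket at (365,500)) and bears on them with about 8 N. I'll open a little and regrip higher.

Call:
{"method": "send_rows", "body": {"motion": [{"tx":0,"ty":0,"tz":0,"rx":0,"ry":0,"rz":0,"gripper":0.3},{"tx":0,"ty":0,"tz":0,"rx":0,"ry":0,"rz":0,"gripper":0.3},{"tx":0,"ty":0,"tz":0,"rx":0,"ry":0,"rz":0,"gripper":0.3},{"tx":0,"ty":0,"tz":0,"rx":0,"ry":0,"rz":0,"gripper":0.3}]}}

```text
time_s: 7.92
ee_pos: [580.0, -48.5, 40.1]
ee_rot: [-180.0, -0.0, 96.1]
force: [0.2, -0.0, -0.3]
gripper_width: 31.8
gripper_force: 0.0
```

```bash
python3 - <<'E'
from h import *
go(580,-48.6,44)
E
```

```text
t 7.92 pos [580.  -48.5  40.1] rot [-1.7997e+02 -1.0000e-02  9.6090e+01] w 31.8 f [ 0.2 -0.  -0.3]
 shift u [-0.0002 -0.     -0.0078] turn u [-0.001 -0.     0.001]
```

Call:
{"method": "send_rows", "body": {"motion": [{"tx":0,"ty":0,"tz":-0.008,"rx":0,"ry":0,"rz":0,"gripper":0.3},{"tx":0,"ty":0,"tz":0,"rx":0,"ry":0,"rz":0,"gripper":0.5},{"tx":0,"ty":0,"tz":0,"rx":0,"ry":0,"rz":0,"gripper":1},{"tx":0,"ty":0,"tz":0,"rx":0,"ry":0,"rz":0,"gripper":1},{"tx":0,"ty":0,"tz":0,"rx":0,"ry":0,"rz":0,"gripper":1},{"tx":0,"ty":0,"tz":0,"rx":0,"ry":0,"rz":0,"gripper":1},{"tx":0,"ty":0,"tz":0,"rx":0,"ry":0,"rz":0,"gripper":1},{"tx":0,"ty":0,"tz":0,"rx":0,"ry":0,"rz":0,"gripper":1}], "grip_force": 40}}

```text
time_s: 8.93
ee_pos: [580.2, -48.5, 44.6]
ee_rot: [180.0, -0.0, 96.1]
force: [0.5, 0.1, 1.6]
gripper_width: 15.9
gripper_force: 40.0
```

Call:
{"method": "send_rows", "body": {"motion": [{"tx":0,"ty":0,"tz":-0.005,"rx":0,"ry":0,"rz":0,"gripper":1},{"tx":0,"ty":0,"tz":-0.01,"rx":0,"ry":0,"rz":0,"gripper":1},{"tx":0,"ty":0,"tz":-0.01,"rx":0,"ry":0,"rz":0,"gripper":1},{"tx":0,"ty":0,"tz":-0.015,"rx":0,"ry":0,"rz":0,"gripper":1},{"tx":0,"ty":0,"tz":-0.015,"rx":0,"ry":0,"rz":0,"gripper":1},{"tx":0,"ty":0,"tz":-0.02,"rx":0,"ry":0,"rz":0,"gripper":1},{"tx":0,"ty":0,"tz":-0.02,"rx":0,"ry":0,"rz":0,"gripper":1},{"tx":0,"ty":0,"tz":-0.02,"rx":0,"ry":0,"rz":0,"gripper":1},{"tx":0,"ty":0,"tz":0,"rx":0,"ry":0,"rz":0,"gripper":1},{"tx":0,"ty":0,"tz":0,"rx":0,"ry":0,"rz":0,"gripper":1}]}}

```text
time_s: 10.18
ee_pos: [579.9, -48.5, 101.8]
ee_rot: [-180.0, -0.0, 96.1]
force: [0.5, -0.1, -1.2]
gripper_width: 16.1
gripper_force: 40.0
```

```bash
python3 - <<'E'
from h import *
go(580,-48.6,44)
d=grab("side"); a=d["frame"][100:345,225:405,::-1]; cv2.imwrite("pics/s3.png",cv2.resize(a,None,fx=2.4,fy=2.4,interpolation=cv2.INTER_CUBIC))
E
```

```text
t 10.18 pos [579.9 -48.5 101.8] rot [-1.7998e+02 -1.0000e-02  9.6090e+01] w 16.1 f [ 0.5 -0.1 -1.2]
 shift u [-0.0002  0.0003  0.1156] turn u [-0.001 -0.     0.001]
```

View pics/s3.png

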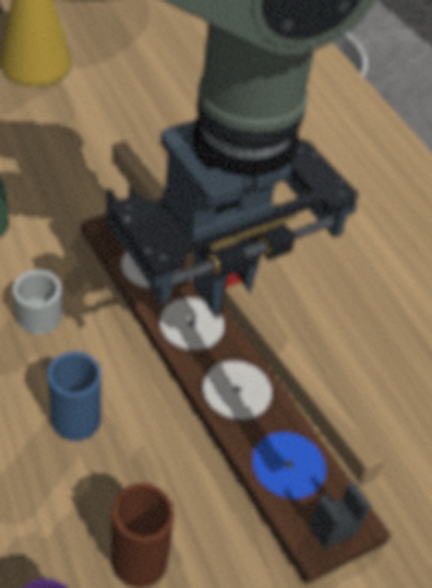

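Bar is clear of both brackets and level (near end at (370,470), far end at (120,150)). Now moving it across to the far side.

Call:
{"method": "send_rows", "body": {"motion": [{"tx":0,"ty":0.02,"tz":0,"rx":0,"ry":0,"rz":0,"gripper":1},{"tx":0,"ty":0.045,"tz":0,"rx":0,"ry":0,"rz":0,"gripper":1},{"tx":0,"ty":0.06,"tz":0,"rx":0,"ry":0,"rz":0,"gripper":1},{"tx":0,"ty":0.06,"tz":0,"rx":0,"ry":0,"rz":0,"gripper":1},{"tx":0,"ty":0.045,"tz":0,"rx":0,"ry":0,"rz":0,"gripper":1},{"tx":0,"ty":0.02,"tz":0.02,"rx":0,"ry":0,"rz":0,"gripper":1},{"tx":0,"ty":0,"tz":0.04,"rx":0,"ry":0,"rz":0,"gripper":1},{"tx":0,"ty":0,"tz":0.05,"rx":0,"ry":0,"rz":0,"gripper":1},{"tx":0,"ty":0,"tz":0.04,"rx":0,"ry":0,"rz":0,"gripper":1},{"tx":0,"ty":0,"tz":0.02,"rx":0,"ry":0,"rz":0,"gripper":1},{"tx":0,"ty":0,"tz":0,"rx":0,"ry":0,"rz":0,"gripper":1},{"tx":0,"ty":0,"tz":0,"rx":0,"ry":0,"rz":0,"gripper":1}]}}

```text
time_s: 11.72
ee_pos: [705.0, -35.3, 17.8]
ee_rot: [179.9, 0.0, 96.1]
force: [-0.3, 0.2, -2.0]
gripper_width: 15.8
gripper_force: 40.0
```

Call:
{"method": "send_rows", "body": {"motion": [{"tx":0,"ty":0,"tz":0.012,"rx":0,"ry":0,"rz":0,"gripper":1},{"tx":0,"ty":0,"tz":0.008,"rx":0,"ry":0,"rz":0,"gripper":1},{"tx":0,"ty":0,"tz":0.005,"rx":0,"ry":0,"rz":0,"gripper":1},{"tx":0,"ty":0,"tz":0.002,"rx":0,"ry":0,"rz":0,"gripper":1},{"tx":0,"ty":0,"tz":0,"rx":0,"ry":0,"rz":0,"gripper":1}]}}

```text
time_s: 12.35
ee_pos: [704.5, -35.3, 3.4]
ee_rot: [180.0, -0.0, 96.1]
force: [0.4, -0.1, -1.9]
gripper_width: 15.9
gripper_force: 40.0
```

Call:
{"method": "send_rows", "body": {"motion": [{"tx":0,"ty":0,"tz":0.002,"rx":0,"ry":0,"rz":0,"gripper":1},{"tx":0,"ty":0,"tz":0,"rx":0,"ry":0,"rz":0,"gripper":1}]}}

```text
time_s: 12.6
ee_pos: [704.6, -35.3, 2.6]
ee_rot: [180.0, -0.0, 96.1]
force: [-0.1, -0.7, -0.0]
gripper_width: 15.4
gripper_force: 40.0
```

Call:
{"method": "send_rows", "body": {"motion": [{"tx":0,"ty":0,"tz":0,"rx":0,"ry":0,"rz":0,"gripper":0.3},{"tx":0,"ty":0,"tz":0,"rx":0,"ry":0,"rz":0,"gripper":0},{"tx":0,"ty":0,"tz":0,"rx":0,"ry":0,"rz":0,"gripper":0},{"tx":0,"ty":0,"tz":-0.03,"rx":0,"ry":0,"rz":0,"gripper":0},{"tx":0,"ty":0,"tz":-0.08,"rx":0,"ry":0,"rz":0,"gripper":-0.5},{"tx":0,"ty":0,"tz":-0.1,"rx":0,"ry":0,"rz":0,"gripper":-0.5},{"tx":0,"ty":0,"tz":-0.1,"rx":0,"ry":0,"rz":0,"gripper":-0.5},{"tx":0,"ty":-0.06,"tz":-0.06,"rx":0,"ry":0,"rz":0,"gripper":-0.5},{"tx":0,"ty":-0.12,"tz":0,"rx":0,"ry":0,"rz":0,"gripper":-0.5},{"tx":0,"ty":-0.12,"tz":0,"rx":0,"ry":0,"rz":0,"gripper":-0.5},{"tx":0.06,"ty":-0.12,"tz":0,"rx":0,"ry":0,"rz":0,"gripper":-0.5},{"tx":0.06,"ty":-0.12,"tz":0,"rx":0,"ry":0,"rz":0,"gripper":-0.5}]}}

```text
time_s: 14.1
ee_pos: [436.5, -7.2, 188.5]
ee_rot: [179.9, -0.0, 96.0]
force: [0.6, 0.5, 0.0]
gripper_width: 68.1
gripper_force: 0.0
```

```bash
python3 - <<'E'
from h import *
go(443.5,60.4,70)
d=grab("top"); save(d,"pics/t4.png",s=1.5)
E
```

```text
t 14.1 pos [436.5  -7.2 188.5] rot [179.87  -0.    96.02] w 68.1 f [0.6 0.5 0. ]
 shift u [0.133  0.0276 0.2371] turn u [ 0.004 -0.    -0.001]
```

View pics/t4.png

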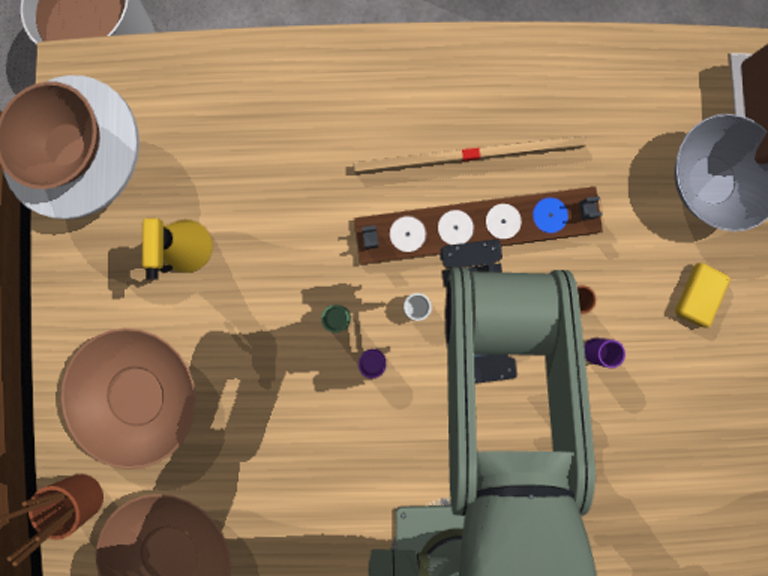

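The bar lies flat beyond the carrier ((350,170) to (585,142)), all four marks are clear at (408,234), (456,228), (504,222) and (550,215), and the cups are undisturbed.

```bash
python3 - <<'E'
from h import *
d=grab("top"); hsv,M=masks(d); h,s,v=[hsv[...,i] for i in range(3)]
P=[]
for k,m in dict(w=(s<45)&(v>140),b=(h>98)&(h<125)&(s>120)&(v>90)).items():
  for c in cc(m,amin=250):
    c=cv2.convexHull(c); mm=cv2.moments(c); u=[mm["m10"]/mm["m00"],mm["m01"]/mm["m00"]]
    if 255<u[0]<385 and 135<u[1]<165: p=ray(d,u,18)[0]; P.append(p[:2]); print(k,p.round(1),cv2.contourArea(c))
P=np.array(sorted(P,key=lambda p:p[1])); print(np.linalg.norm(np.diff(P,axis=0),axis=1).round(1))
e=P[3]-P[0]; e/=np.linalg.norm(e); print("angle",np.degrees(np.arctan2(-e[0],e[1]))); c=P.mean(0)
for i in range(4): print((c+e*(i-1.5)*82).round(1))
go(443.5,60.4,70)
E
```

```text
w [567.7  74.   18. ] 431.0
w [576.9  -7.3  18. ] 417.5
w [586.5 -89.1  18. ] 409.0
b [ 595.5 -170.    18. ] 406.5
[81.4 82.3 81.9]
angle 6.512548209777684
[ 595.6 -170.3]
[586.3 -88.8]
[577.   -7.3]
[567.7  74.1]
t 14.2 pos [431.1  -6.1 187.7] rot [-1.7973e+02 -8.0000e-02  9.6160e+01] w 68.4 f [0.2 0.7 0.5]
 shift u [0.1293 0.04   0.2354] turn u [-0.009 -0.003  0.004]
```

Call:
{"method": "send_rows", "body": {"motion": [{"tx":0.065,"ty":0.02,"tz":0.035,"rx":0,"ry":0,"rz":0,"gripper":-0.5},{"tx":0.064,"ty":0.02,"tz":0.05,"rx":0,"ry":0,"rz":0,"gripper":-0.5},{"tx":0,"ty":0,"tz":0.08,"rx":0,"ry":0,"rz":0,"gripper":-0.5},{"tx":0,"ty":0,"tz":0.07,"rx":0,"ry":0,"rz":0,"gripper":-0.5},{"tx":0,"ty":0,"tz":0,"rx":0,"ry":0,"rz":0,"gripper":-0.5},{"tx":0,"ty":0,"tz":0,"rx":0,"ry":0,"rz":0,"gripper":-0.5}]}}

```text
time_s: 14.95
ee_pos: [452.8, 58.8, 71.5]
ee_rot: [179.8, -0.0, 96.1]
force: [-0.5, -0.3, 0.7]
gripper_width: 68.6
gripper_force: 0.0
```

```bash
python3 - <<'E'
from h import *
go(443.5,60.4,14)
E
```

```text
t 14.95 pos [452.8  58.8  71.5] rot [179.82  -0.    96.08] w 68.6 f [-0.5 -0.3  0.7]
 shift u [ 0.0051 -0.0186  0.1149] turn u [ 0.006 -0.     0.001]
```

Call:
{"method": "send_rows", "body": {"motion": [{"tx":0.005,"ty":-0.019,"tz":0,"rx":0,"ry":0,"rz":0,"gripper":-0.5},{"tx":0,"ty":0,"tz":0,"rx":0,"ry":0,"rz":0,"gripper":-0.5},{"tx":0,"ty":0,"tz":0.06,"rx":0,"ry":0,"rz":0,"gripper":-0.5},{"tx":0,"ty":0,"tz":0.055,"rx":0,"ry":0,"rz":0,"gripper":-0.5},{"tx":0,"ty":0,"tz":0,"rx":0,"ry":0,"rz":0,"gripper":-0.3},{"tx":0,"ty":0,"tz":0,"rx":0,"ry":0,"rz":0,"gripper":-0.1},{"tx":0,"ty":0,"tz":0,"rx":0,"ry":0,"rz":0,"gripper":0.1},{"tx":0,"ty":0,"tz":0,"rx":0,"ry":0,"rz":0,"gripper":0.3},{"tx":0,"ty":0,"tz":0,"rx":0,"ry":0,"rz":0,"gripper":0.5},{"tx":0,"ty":0,"tz":0,"rx":0,"ry":0,"rz":0,"gripper":0.5},{"tx":0,"ty":0,"tz":0,"rx":0,"ry":0,"rz":0,"gripper":0.5}], "grip_force": 20}}

```text
time_s: 16.32
ee_pos: [442.8, 60.4, 13.5]
ee_rot: [179.8, -0.0, 96.1]
force: [0.3, -0.8, 6.2]
gripper_width: 46.2
gripper_force: 20.0
```

```bash
python3 - <<'E'
from h import *
go(595.6,-170.3,100)
d=grab("side"); save(d,"pics/s5.png",(180,150,330,300),3)
E
```

```text
t 16.32 pos [442.8  60.4  13.5] rot [179.83  -0.    96.09] w 46.2 f [ 0.3 -0.8  6.2]
 shift u [-0.4912  0.2555 -0.1722] turn u [ 0.006 -0.     0.001]
```

View pics/s5.png

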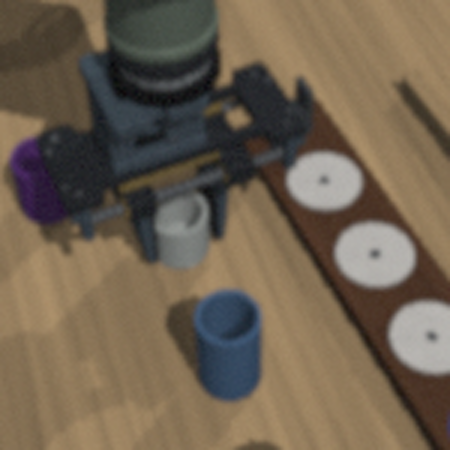

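White beaker gripped at 46.2 mm, upright between the pads at (180,235).

Call:
{"method": "send_rows", "body": {"motion": [{"tx":0,"ty":0,"tz":-0.03,"rx":0,"ry":0,"rz":0,"gripper":0.5},{"tx":0,"ty":0,"tz":-0.08,"rx":0,"ry":0,"rz":0,"gripper":0.5},{"tx":-0.02,"ty":0.01,"tz":-0.08,"rx":0,"ry":0,"rz":0,"gripper":0.5},{"tx":-0.05,"ty":0.028,"tz":0,"rx":0,"ry":0,"rz":0,"gripper":0.5},{"tx":-0.08,"ty":0.04,"tz":0,"rx":0,"ry":0,"rz":0,"gripper":0.5},{"tx":-0.1,"ty":0.05,"tz":0,"rx":0,"ry":0,"rz":0,"gripper":0.5},{"tx":-0.1,"ty":0.05,"tz":0,"rx":0,"ry":0,"rz":0,"gripper":0.5},{"tx":-0.08,"ty":0.04,"tz":0,"rx":0,"ry":0,"rz":0,"gripper":0.5},{"tx":-0.04,"ty":0.025,"tz":0.02,"rx":0,"ry":0,"rz":0,"gripper":0.5},{"tx":-0.021,"ty":0.012,"tz":0.04,"rx":0,"ry":0,"rz":0,"gripper":0.5},{"tx":0,"ty":0,"tz":0.03,"rx":0,"ry":0,"rz":0,"gripper":0.5},{"tx":0,"ty":0,"tz":0,"rx":0,"ry":0,"rz":0,"gripper":0.5}]}}

```text
time_s: 17.88
ee_pos: [592.0, -168.5, 60.1]
ee_rot: [-179.7, -0.2, 96.1]
force: [0.4, 0.7, -0.8]
gripper_width: 46.3
gripper_force: 20.0
```

Call:
{"method": "send_rows", "body": {"motion": [{"tx":0,"ty":0,"tz":0,"rx":0,"ry":0,"rz":0,"gripper":0.5}]}}

```text
time_s: 18.0
ee_pos: [594.1, -169.3, 62.6]
ee_rot: [-180.0, -0.0, 96.1]
force: [-0.2, -0.4, -0.8]
gripper_width: 46.0
gripper_force: 20.0
```

```bash
python3 - <<'E'
from h import *
go(595.6,-170.3,32)
E
```

```text
t 18.0 pos [ 594.1 -169.3   62.6] rot [-1.7999e+02 -2.0000e-02  9.6150e+01] w 46.0 f [-0.2 -0.4 -0.8]
 shift u [-0.0023  0.0028  0.0613] turn u [-0.    -0.001  0.003]
```

Call:
{"method": "send_rows", "body": {"motion": [{"tx":-0.002,"ty":0.002,"tz":0.035,"rx":0,"ry":0,"rz":0,"gripper":0.5},{"tx":0,"ty":0,"tz":0.015,"rx":0,"ry":0,"rz":0,"gripper":0.5},{"tx":0,"ty":0,"tz":0,"rx":0,"ry":0,"rz":0,"gripper":0.5},{"tx":0,"ty":0,"tz":0,"rx":0,"ry":0,"rz":0,"gripper":0.5}]}}

```text
time_s: 18.5
ee_pos: [595.6, -171.3, 37.6]
ee_rot: [180.0, 0.0, 96.1]
force: [-0.1, -0.3, -1.4]
gripper_width: 46.1
gripper_force: 20.0
```

```bash
python3 - <<'E'
from h import *
go(595.6,-170.3,32)
d=grab("side"); hsv,M=masks(d); h,s,v=[hsv[...,i] for i in range(3)]
save(d,"pics/s6.png",(290,220,410,340),4)
print(proj(d,[[595.6,-170.3,18]]))
E
```

```text
t 18.5 pos [ 595.6 -171.3   37.6] rot [179.98   0.    96.09] w 46.1 f [-0.1 -0.3 -1.4]
 shift u [0.002  0.0002 0.0111] turn u [0.001 0.    0.001]
[[344.09923719 292.63567367]]
```

View pics/s6.png

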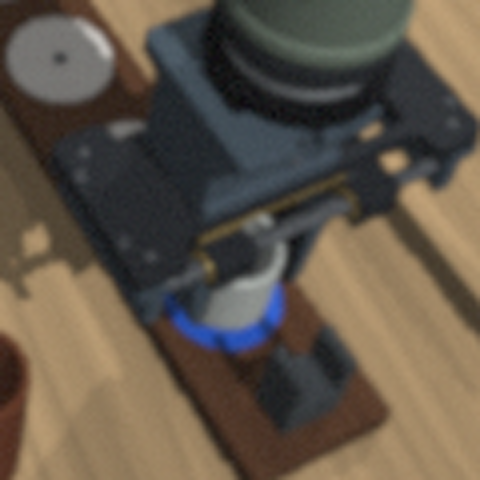

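The white beaker hovers about 6 mm above the blue mark, roughly centred, with a blue ring visible around it.

Call:
{"method": "send_rows", "body": {"motion": [{"tx":0.002,"ty":0,"tz":0.006,"rx":0,"ry":0,"rz":0,"gripper":0.5},{"tx":0,"ty":0,"tz":0.003,"rx":0,"ry":0,"rz":0,"gripper":0.5},{"tx":0,"ty":0,"tz":0.002,"rx":0,"ry":0,"rz":0,"gripper":0.5},{"tx":0,"ty":0,"tz":0.001,"rx":0,"ry":0,"rz":0,"gripper":0.5},{"tx":0,"ty":0,"tz":0,"rx":0,"ry":0,"rz":0,"gripper":0.5}]}}

```text
time_s: 19.18
ee_pos: [595.3, -170.2, 31.6]
ee_rot: [180.0, -0.0, 96.1]
force: [-0.2, -0.1, 0.4]
gripper_width: 46.0
gripper_force: 20.0
```

Call:
{"method": "send_rows", "body": {"motion": [{"tx":0,"ty":0,"tz":0,"rx":0,"ry":0,"rz":0,"gripper":-0.2},{"tx":0,"ty":0,"tz":0,"rx":0,"ry":0,"rz":0,"gripper":-0.5},{"tx":0,"ty":0,"tz":0,"rx":0,"ry":0,"rz":0,"gripper":-0.5},{"tx":0,"ty":0,"tz":-0.04,"rx":0,"ry":0,"rz":0,"gripper":-0.5},{"tx":0,"ty":0,"tz":-0.1,"rx":0,"ry":0,"rz":0,"gripper":-0.5},{"tx":0,"ty":0,"tz":-0.1,"rx":0,"ry":0,"rz":0,"gripper":-0.5},{"tx":0.07,"ty":-0.024,"tz":0,"rx":0,"ry":0,"rz":0,"gripper":-0.5},{"tx":0.11,"ty":-0.037,"tz":0,"rx":0,"ry":0,"rz":0,"gripper":-0.5},{"tx":0.11,"ty":-0.037,"tz":0,"rx":0,"ry":0,"rz":0,"gripper":-0.5},{"tx":0.11,"ty":-0.037,"tz":0,"rx":0,"ry":0,"rz":0,"gripper":-0.5}]}}

```text
time_s: 20.42
ee_pos: [506.2, 22.9, 151.6]
ee_rot: [180.0, -0.0, 96.0]
force: [0.8, 0.6, 0.7]
gripper_width: 68.3
gripper_force: 0.0
```

Call:
{"method": "send_rows", "body": {"motion": [{"tx":0.11,"ty":-0.037,"tz":0,"rx":0,"ry":0,"rz":0,"gripper":-0.5},{"tx":0.11,"ty":-0.037,"tz":0,"rx":0,"ry":0,"rz":0,"gripper":-0.5},{"tx":0.09,"ty":-0.03,"tz":0,"rx":0,"ry":0,"rz":0,"gripper":-0.5},{"tx":0.05,"ty":-0.015,"tz":0,"rx":0,"ry":0,"rz":0,"gripper":-0.5},{"tx":0,"ty":0,"tz":0,"rx":0,"ry":0,"rz":0,"gripper":-0.5},{"tx":0,"ty":0,"tz":0,"rx":0,"ry":0,"rz":0,"gripper":-0.5},{"tx":0,"ty":0,"tz":0,"rx":0,"ry":0,"rz":0,"gripper":-0.5}]}}

```text
time_s: 21.3
ee_pos: [429.2, 193.3, 151.5]
ee_rot: [180.0, 0.0, 96.0]
force: [0.6, -0.1, 0.4]
gripper_width: 68.6
gripper_force: 0.0
```

```bash
python3 - <<'E'
from h import *
go(428,196.3,20)
d=grab("top"); hsv,M=masks(d); h,s,v=[hsv[...,i] for i in range(3)]
for k,m in dict(white=(s<45)&(v>60)&(h>=0),blue=(h>98)&(h<122)&(s>60)&(v<150),brown=(h<14)&(s>120)&(v<140)).items():
  for c in cc(m):
    u=c.reshape(-1,2).mean(0)
    if 255<u[0]<420 and 115<u[1]<230 and cv2.contourArea(c)<700:
      z=HT[k]+(18 if u[1]<170 else 0)
      print(k,u.round(),cv2.contourArea(c),*[np.round(q,1) for q in cup_top(d,c,z)])
save(d,"pics/t7.png",(200,110,420,250),3.5)
E
```

```text
t 21.3 pos [429.2 193.3 151.5] rot [1.7999e+02 1.0000e-02 9.6000e+01] w 68.6 f [ 0.6 -0.1  0.4]
 shift u [ 0.0063 -0.0017  0.2629] turn u [ 0.     0.    -0.002]
white [271. 156.] 419.5 [568.9  73.6] 60.9
white [303. 151.] 405.5 [576.7  -6.9] 60.0
white [335. 147.] 399.0 [585.1 -86.5] 59.1
white [369. 142.] 292.0 [ 594.9 -171.1] 45.8
white [395. 137.] 83.0 [ 599.6 -226.9] 36.7
blue [328. 204.] 269.0 [443.1 -58.3] 43.6
blue [360. 146.] 51.5 [ 576.5 -131.4] 47.4
brown [383. 200.] 372.0 [ 449.9 -198.9] 44.2
```

View pics/t7.png

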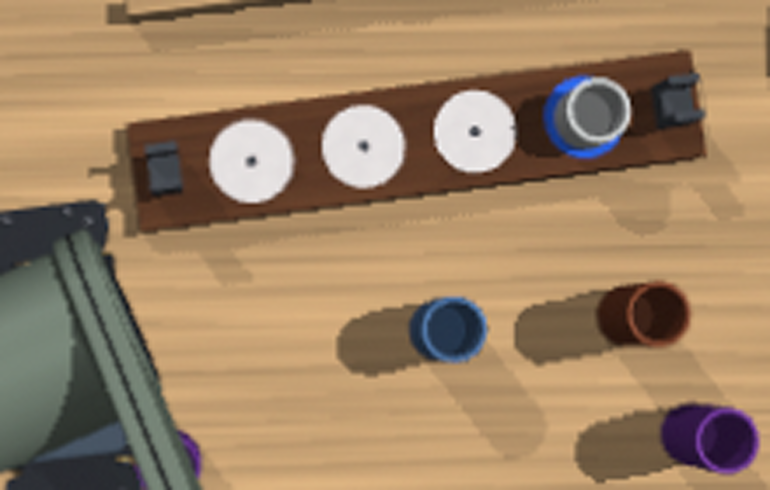

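White sits on the blue mark, measured about 1 mm from its centre. Next is green.

Call:
{"method": "send_rows", "body": {"motion": [{"tx":0.006,"ty":-0.002,"tz":0.05,"rx":0,"ry":0,"rz":0,"gripper":-0.5},{"tx":0,"ty":0,"tz":0.08,"rx":0,"ry":0,"rz":0,"gripper":-0.5},{"tx":0,"ty":0,"tz":0.08,"rx":0,"ry":0,"rz":0,"gripper":-0.5},{"tx":0,"ty":0,"tz":0.053,"rx":0,"ry":0,"rz":0,"gripper":-0.5},{"tx":0,"ty":0,"tz":0,"rx":0,"ry":0,"rz":0,"gripper":-0.3},{"tx":0,"ty":0,"tz":0,"rx":0,"ry":0,"rz":0,"gripper":-0.1},{"tx":0,"ty":0,"tz":0,"rx":0,"ry":0,"rz":0,"gripper":0.1},{"tx":0,"ty":0,"tz":0,"rx":0,"ry":0,"rz":0,"gripper":0.3},{"tx":0,"ty":0,"tz":0,"rx":0,"ry":0,"rz":0,"gripper":0.5},{"tx":0,"ty":0,"tz":0,"rx":0,"ry":0,"rz":0,"gripper":0.5},{"tx":0,"ty":0,"tz":0,"rx":0,"ry":0,"rz":0,"gripper":0.5}]}}

```text
time_s: 22.72
ee_pos: [428.5, 197.3, 21.2]
ee_rot: [179.8, -0.0, 96.1]
force: [0.6, -1.0, 6.9]
gripper_width: 45.7
gripper_force: 20.0
```

```bash
python3 - <<'E'
from h import *
go(586.3,-88.8,100)
E
```

```text
t 22.73 pos [428.5 197.3  21.2] rot [ 1.7983e+02 -3.0000e-02  9.6100e+01] w 45.7 f [ 0.6 -1.   6.9]
 shift u [-0.6025  0.2534 -0.1573] turn u [ 0.006 -0.001  0.002]
```

Call:
{"method": "send_rows", "body": {"motion": [{"tx":0,"ty":0,"tz":-0.03,"rx":0,"ry":0,"rz":0,"gripper":0.5},{"tx":0,"ty":0,"tz":-0.09,"rx":0,"ry":0,"rz":0,"gripper":0.5},{"tx":-0.03,"ty":0.013,"tz":-0.09,"rx":0,"ry":0,"rz":0,"gripper":0.5},{"tx":-0.07,"ty":0.03,"tz":0,"rx":0,"ry":0,"rz":0,"gripper":0.5},{"tx":-0.1,"ty":0.042,"tz":0,"rx":0,"ry":0,"rz":0,"gripper":0.5},{"tx":-0.1,"ty":0.042,"tz":0,"rx":0,"ry":0,"rz":0,"gripper":0.5},{"tx":-0.1,"ty":0.042,"tz":0,"rx":0,"ry":0,"rz":0,"gripper":0.5},{"tx":-0.1,"ty":0.042,"tz":0,"rx":0,"ry":0,"rz":0,"gripper":0.5},{"tx":-0.07,"ty":0.03,"tz":0,"rx":0,"ry":0,"rz":0,"gripper":0.5},{"tx":-0.032,"ty":0.012,"tz":0.04,"rx":0,"ry":0,"rz":0,"gripper":0.5},{"tx":0,"ty":0,"tz":0.07,"rx":0,"ry":0,"rz":0,"gripper":0.5},{"tx":0,"ty":0,"tz":0.03,"rx":0,"ry":0,"rz":0,"gripper":0.5}]}}

```text
time_s: 24.22
ee_pos: [582.4, -87.7, 51.8]
ee_rot: [-179.7, -0.1, 96.1]
force: [0.1, -0.5, -0.3]
gripper_width: 45.5
gripper_force: 20.0
```

Call:
{"method": "send_rows", "body": {"motion": [{"tx":0,"ty":0,"tz":0,"rx":0,"ry":0,"rz":0,"gripper":0.5},{"tx":0,"ty":0,"tz":0,"rx":0,"ry":0,"rz":0,"gripper":0.5},{"tx":0,"ty":0,"tz":0,"rx":0,"ry":0,"rz":0,"gripper":0.5}]}}

```text
time_s: 24.6
ee_pos: [585.9, -88.6, 56.2]
ee_rot: [179.9, 0.0, 96.1]
force: [0.3, 0.1, -0.9]
gripper_width: 45.6
gripper_force: 20.0
```

```bash
python3 - <<'E'
from h import *
go(586.3,-88.8,39.2)
E
```

```text
t 24.6 pos [585.9 -88.6  56.2] rot [1.7986e+02 3.0000e-02 9.6110e+01] w 45.6 f [ 0.3  0.1 -0.9]
 shift u [-0.0004  0.0006  0.034 ] turn u [0.005 0.001 0.002]
```

Call:
{"method": "send_rows", "body": {"motion": [{"tx":0.001,"ty":0.0005,"tz":0.015,"rx":0,"ry":0,"rz":0,"gripper":0.5},{"tx":0,"ty":0,"tz":0.01,"rx":0,"ry":0,"rz":0,"gripper":0.5},{"tx":0,"ty":0,"tz":0.005,"rx":0,"ry":0,"rz":0,"gripper":0.5},{"tx":0,"ty":0,"tz":0.002,"rx":0,"ry":0,"rz":0,"gripper":0.5},{"tx":0,"ty":0,"tz":0,"rx":0,"ry":0,"rz":0,"gripper":0.5},{"tx":0,"ty":0,"tz":0,"rx":0,"ry":0,"rz":0,"gripper":0.5}]}}

```text
time_s: 25.35
ee_pos: [585.1, -88.3, 39.2]
ee_rot: [-180.0, -0.0, 96.1]
force: [-3.9, 1.0, 3.9]
gripper_width: 45.6
gripper_force: 20.0
```

Call:
{"method": "send_rows", "body": {"motion": [{"tx":0,"ty":0,"tz":0,"rx":0,"ry":0,"rz":0,"gripper":-0.2},{"tx":0,"ty":0,"tz":0,"rx":0,"ry":0,"rz":0,"gripper":-0.5},{"tx":0,"ty":0,"tz":0,"rx":0,"ry":0,"rz":0,"gripper":-0.5},{"tx":0,"ty":0,"tz":-0.04,"rx":0,"ry":0,"rz":0,"gripper":-0.5},{"tx":0,"ty":0,"tz":-0.09,"rx":0,"ry":0,"rz":0,"gripper":-0.5},{"tx":0,"ty":0,"tz":-0.09,"rx":0,"ry":0,"rz":0,"gripper":-0.5},{"tx":0.017,"ty":-0.056,"tz":0,"rx":0,"ry":0,"rz":0,"gripper":-0.5},{"tx":0.03,"ty":-0.09,"tz":0,"rx":0,"ry":0,"rz":0,"gripper":-0.5},{"tx":0.03,"ty":-0.09,"tz":0,"rx":0,"ry":0,"rz":0,"gripper":-0.5},{"tx":0.01,"ty":-0.04,"tz":0,"rx":0,"ry":0,"rz":0,"gripper":-0.5},{"tx":0,"ty":0,"tz":0,"rx":0,"ry":0,"rz":0,"gripper":-0.5},{"tx":0,"ty":0,"tz":0,"rx":0,"ry":0,"rz":0,"gripper":-0.5}]}}

```text
time_s: 26.85
ee_pos: [444.9, -59.9, 149.3]
ee_rot: [179.9, 0.0, 96.1]
force: [0.6, -0.8, -0.3]
gripper_width: 68.6
gripper_force: 0.0
```

Call:
{"method": "send_rows", "body": {"motion": [{"tx":0,"ty":0,"tz":0,"rx":0,"ry":0,"rz":0,"gripper":-0.5},{"tx":0,"ty":0,"tz":0,"rx":0,"ry":0,"rz":0,"gripper":-0.5}]}}

```text
time_s: 27.1
ee_pos: [444.2, -59.8, 148.7]
ee_rot: [-180.0, -0.0, 96.1]
force: [0.7, 0.1, -0.1]
gripper_width: 68.7
gripper_force: 0.0
```

```bash
python3 - <<'E'
from h import *
go(443.1,-59.5,32)
d=grab("side"); save(d,"pics/s8.png",(230,170,400,340),3.3)
E
```

```text
t 27.1 pos [444.2 -59.8 148.7] rot [-1.800e+02 -1.000e-02  9.608e+01] w 68.7 f [ 0.7  0.1 -0.1]
 shift u [ 0.0008 -0.002   0.2334] turn u [-0.    -0.     0.001]
```

View pics/s8.png

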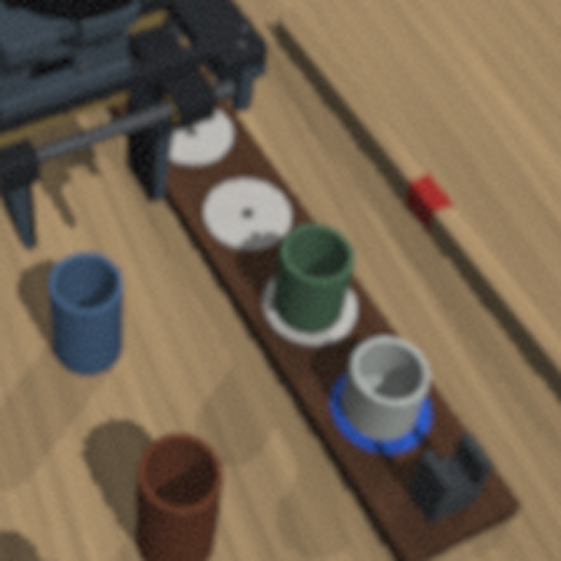

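Green and white stand centred on their marks, and blue at (87,310) is under the open gripper. Next is blue.

Call:
{"method": "send_rows", "body": {"motion": [{"tx":0.001,"ty":-0.002,"tz":0.04,"rx":0,"ry":0,"rz":0,"gripper":-0.5},{"tx":0,"ty":0,"tz":0.07,"rx":0,"ry":0,"rz":0,"gripper":-0.5},{"tx":0,"ty":0,"tz":0.07,"rx":0,"ry":0,"rz":0,"gripper":-0.5},{"tx":0,"ty":0,"tz":0.053,"rx":0,"ry":0,"rz":0,"gripper":-0.5},{"tx":0,"ty":0,"tz":0,"rx":0,"ry":0,"rz":0,"gripper":-0.3},{"tx":0,"ty":0,"tz":0,"rx":0,"ry":0,"rz":0,"gripper":-0.1},{"tx":0,"ty":0,"tz":0,"rx":0,"ry":0,"rz":0,"gripper":0.1},{"tx":0,"ty":0,"tz":0,"rx":0,"ry":0,"rz":0,"gripper":0.3},{"tx":0,"ty":0,"tz":0,"rx":0,"ry":0,"rz":0,"gripper":0.5},{"tx":0,"ty":0,"tz":0,"rx":0,"ry":0,"rz":0,"gripper":0.5},{"tx":0,"ty":0,"tz":0,"rx":0,"ry":0,"rz":0,"gripper":0.5}]}}

```text
time_s: 28.52
ee_pos: [443.5, -59.5, 33.5]
ee_rot: [179.8, 0.0, 96.1]
force: [-0.1, -0.0, 7.0]
gripper_width: 46.3
gripper_force: 20.0
```

```bash
python3 - <<'E'
from h import *
go(577,-7.3,80)
E
```

```text
t 28.52 pos [443.5 -59.5  33.5] rot [1.7985e+02 4.0000e-02 9.6090e+01] w 46.3 f [-0.1 -0.   7. ]
 shift u [ 0.0754  0.2768 -0.0923] turn u [0.005 0.001 0.001]
```

Call:
{"method": "send_rows", "body": {"motion": [{"tx":0,"ty":0,"tz":-0.03,"rx":0,"ry":0,"rz":0,"gripper":0.5},{"tx":0,"ty":0,"tz":-0.08,"rx":0,"ry":0,"rz":0,"gripper":0.5},{"tx":0,"ty":0,"tz":-0.05,"rx":0,"ry":0,"rz":0,"gripper":0.5},{"tx":0.015,"ty":0.05,"tz":0,"rx":0,"ry":0,"rz":0,"gripper":0.5},{"tx":0.025,"ty":0.09,"tz":0,"rx":0,"ry":0,"rz":0,"gripper":0.5},{"tx":0.025,"ty":0.09,"tz":0,"rx":0,"ry":0,"rz":0,"gripper":0.5},{"tx":0.01,"ty":0.047,"tz":0.02,"rx":0,"ry":0,"rz":0,"gripper":0.5},{"tx":0,"ty":0,"tz":0.05,"rx":0,"ry":0,"rz":0,"gripper":0.5},{"tx":0,"ty":0,"tz":0.026,"rx":0,"ry":0,"rz":0,"gripper":0.5},{"tx":0,"ty":0,"tz":0,"rx":0,"ry":0,"rz":0,"gripper":0.5},{"tx":0,"ty":0,"tz":0,"rx":0,"ry":0,"rz":0,"gripper":0.5},{"tx":0,"ty":0,"tz":0,"rx":0,"ry":0,"rz":0,"gripper":0.5}]}}

```text
time_s: 30.02
ee_pos: [576.7, -7.5, 65.5]
ee_rot: [179.9, 0.0, 96.1]
force: [-0.3, -0.3, -1.5]
gripper_width: 46.5
gripper_force: 20.0
```

```bash
python3 - <<'E'
from h import *
go(577,-7.3,51.5)
E
```

```text
t 30.02 pos [576.7  -7.5  65.5] rot [1.7989e+02 1.0000e-02 9.6080e+01] w 46.5 f [-0.3 -0.3 -1.5]
 shift u [0.0003 0.0006 0.0279] turn u [0.004 0.    0.001]
```

Call:
{"method": "send_rows", "body": {"motion": [{"tx":0.0003,"ty":0.001,"tz":0.013,"rx":0,"ry":0,"rz":0,"gripper":0.5},{"tx":0,"ty":0,"tz":0.008,"rx":0,"ry":0,"rz":0,"gripper":0.5},{"tx":0,"ty":0,"tz":0.004,"rx":0,"ry":0,"rz":0,"gripper":0.5},{"tx":0,"ty":0,"tz":0.002,"rx":0,"ry":0,"rz":0,"gripper":0.5},{"tx":0,"ty":0,"tz":0,"rx":0,"ry":0,"rz":0,"gripper":0.5},{"tx":0,"ty":0,"tz":0,"rx":0,"ry":0,"rz":0,"gripper":0.5}]}}

```text
time_s: 30.78
ee_pos: [576.4, -7.1, 51.6]
ee_rot: [-180.0, -0.0, 96.1]
force: [-2.8, -0.1, 5.0]
gripper_width: 45.9
gripper_force: 20.0
```

Call:
{"method": "send_rows", "body": {"motion": [{"tx":0,"ty":0,"tz":0,"rx":0,"ry":0,"rz":0,"gripper":-0.2},{"tx":0,"ty":0,"tz":0,"rx":0,"ry":0,"rz":0,"gripper":-0.5},{"tx":0,"ty":0,"tz":0,"rx":0,"ry":0,"rz":0,"gripper":-0.5},{"tx":0,"ty":0,"tz":-0.04,"rx":0,"ry":0,"rz":0,"gripper":-0.5},{"tx":0,"ty":0,"tz":-0.08,"rx":0,"ry":0,"rz":0,"gripper":-0.5},{"tx":0,"ty":0,"tz":-0.09,"rx":0,"ry":0,"rz":0,"gripper":-0.5},{"tx":-0.05,"ty":-0.042,"tz":0,"rx":0,"ry":0,"rz":0,"gripper":-0.5},{"tx":-0.09,"ty":-0.075,"tz":0,"rx":0,"ry":0,"rz":0,"gripper":-0.5},{"tx":-0.09,"ty":-0.075,"tz":0,"rx":0,"ry":0,"rz":0,"gripper":-0.5},{"tx":-0.08,"ty":-0.065,"tz":0,"rx":0,"ry":0,"rz":0,"gripper":-0.5},{"tx":-0.045,"ty":-0.035,"tz":0,"rx":0,"ry":0,"rz":0,"gripper":-0.5},{"tx":0,"ty":0,"tz":0,"rx":0,"ry":0,"rz":0,"gripper":-0.5}]}}

```text
time_s: 32.28
ee_pos: [449.5, -200.4, 156.0]
ee_rot: [180.0, 0.0, 95.9]
force: [0.3, -0.1, 0.5]
gripper_width: 68.5
gripper_force: 0.0
```

Call:
{"method": "send_rows", "body": {"motion": [{"tx":0,"ty":0,"tz":0,"rx":0,"ry":0,"rz":0,"gripper":-0.5},{"tx":0,"ty":0,"tz":0,"rx":0,"ry":0,"rz":0,"gripper":-0.5},{"tx":0,"ty":0,"tz":0,"rx":0,"ry":0,"rz":0,"gripper":-0.5}]}}

```text
time_s: 32.65
ee_pos: [450.8, -198.4, 155.8]
ee_rot: [180.0, -0.0, 96.2]
force: [-0.1, -0.8, -0.0]
gripper_width: 68.6
gripper_force: 0.0
```

```bash
python3 - <<'E'
from h import *
go(450.2,-198.9,45)
E
```

```text
t 32.65 pos [ 450.8 -198.4  155.8] rot [ 1.800e+02 -1.000e-02  9.617e+01] w 68.6 f [-0.1 -0.8 -0. ]
 shift u [-0.001  -0.0013  0.2217] turn u [ 0.    -0.     0.004]
```

Call:
{"method": "send_rows", "body": {"motion": [{"tx":-0.001,"ty":-0.001,"tz":0.04,"rx":0,"ry":0,"rz":0,"gripper":-0.5},{"tx":0,"ty":0,"tz":0.07,"rx":0,"ry":0,"rz":0,"gripper":-0.5},{"tx":0,"ty":0,"tz":0.07,"rx":0,"ry":0,"rz":0,"gripper":-0.5},{"tx":0,"ty":0,"tz":0.042,"rx":0,"ry":0,"rz":0,"gripper":-0.5},{"tx":0,"ty":0,"tz":0,"rx":0,"ry":0,"rz":0,"gripper":-0.3},{"tx":0,"ty":0,"tz":0,"rx":0,"ry":0,"rz":0,"gripper":-0.1},{"tx":0,"ty":0,"tz":0,"rx":0,"ry":0,"rz":0,"gripper":0.1},{"tx":0,"ty":0,"tz":0,"rx":0,"ry":0,"rz":0,"gripper":0.3},{"tx":0,"ty":0,"tz":0,"rx":0,"ry":0,"rz":0,"gripper":0.5},{"tx":0,"ty":0,"tz":0,"rx":0,"ry":0,"rz":0,"gripper":0.5},{"tx":0,"ty":0,"tz":0,"rx":0,"ry":0,"rz":0,"gripper":0.5}]}}

```text
time_s: 34.02
ee_pos: [450.8, -200.0, 46.0]
ee_rot: [179.9, 0.1, 96.1]
force: [0.8, 1.3, 5.7]
gripper_width: 46.0
gripper_force: 20.0
```

```bash
python3 - <<'E'
from h import *
go(567.7,74.1,80)
E
```

```text
t 34.02 pos [ 450.8 -200.    46. ] rot [1.7986e+02 6.0000e-02 9.6080e+01] w 46.0 f [0.8 1.3 5.7]
 shift u [ 0.5202  0.2907 -0.0679] turn u [0.005 0.002 0.001]
```

Call:
{"method": "send_rows", "body": {"motion": [{"tx":0,"ty":0,"tz":-0.04,"rx":0,"ry":0,"rz":0,"gripper":0.5},{"tx":0,"ty":0,"tz":-0.09,"rx":0,"ry":0,"rz":0,"gripper":0.5},{"tx":0,"ty":0,"tz":-0.09,"rx":0,"ry":0,"rz":0,"gripper":0.5},{"tx":0.03,"ty":0.017,"tz":-0.04,"rx":0,"ry":0,"rz":0,"gripper":0.5},{"tx":0.07,"ty":0.039,"tz":0,"rx":0,"ry":0,"rz":0,"gripper":0.5},{"tx":0.1,"ty":0.056,"tz":0,"rx":0,"ry":0,"rz":0,"gripper":0.5},{"tx":0.1,"ty":0.056,"tz":0,"rx":0,"ry":0,"rz":0,"gripper":0.5},{"tx":0.1,"ty":0.056,"tz":0,"rx":0,"ry":0,"rz":0,"gripper":0.5},{"tx":0.08,"ty":0.045,"tz":0,"rx":0,"ry":0,"rz":0,"gripper":0.5},{"tx":0.04,"ty":0.022,"tz":0,"rx":0,"ry":0,"rz":0,"gripper":0.5},{"tx":0,"ty":0,"tz":0,"rx":0,"ry":0,"rz":0,"gripper":0.5},{"tx":0,"ty":0,"tz":0,"rx":0,"ry":0,"rz":0,"gripper":0.5}]}}

```text
time_s: 35.52
ee_pos: [566.2, 73.0, 174.6]
ee_rot: [-179.9, 0.0, 96.0]
force: [0.4, 0.7, -2.5]
gripper_width: 45.8
gripper_force: 20.0
```

Call:
{"method": "send_rows", "body": {"motion": [{"tx":0,"ty":0,"tz":0.05,"rx":0,"ry":0,"rz":0,"gripper":0.5},{"tx":0,"ty":0,"tz":0.08,"rx":0,"ry":0,"rz":0,"gripper":0.5},{"tx":0,"ty":0,"tz":0.05,"rx":0,"ry":0,"rz":0,"gripper":0.5},{"tx":0,"ty":0,"tz":0.015,"rx":0,"ry":0,"rz":0,"gripper":0.5},{"tx":0,"ty":0,"tz":0,"rx":0,"ry":0,"rz":0,"gripper":0.5},{"tx":0,"ty":0,"tz":0,"rx":0,"ry":0,"rz":0,"gripper":0.5},{"tx":0,"ty":0,"tz":0,"rx":0,"ry":0,"rz":0,"gripper":0.5}]}}

```text
time_s: 36.4
ee_pos: [567.6, 74.3, 78.6]
ee_rot: [179.9, -0.0, 96.1]
force: [-0.4, -0.1, -1.6]
gripper_width: 45.5
gripper_force: 20.0
```

```bash
python3 - <<'E'
from h import *
go(567.7,74.1,64)
E
```

```text
t 36.4 pos [567.6  74.3  78.6] rot [179.88  -0.    96.09] w 45.5 f [-0.4 -0.1 -1.6]
 shift u [-0.0004  0.      0.0291] turn u [ 0.004 -0.     0.001]
```

Call:
{"method": "send_rows", "body": {"motion": [{"tx":-0.001,"ty":0.001,"tz":0.013,"rx":0,"ry":0,"rz":0,"gripper":0.5},{"tx":0,"ty":0,"tz":0.008,"rx":0,"ry":0,"rz":0,"gripper":0.5},{"tx":0,"ty":0,"tz":0.005,"rx":0,"ry":0,"rz":0,"gripper":0.5},{"tx":0,"ty":0,"tz":0.002,"rx":0,"ry":0,"rz":0,"gripper":0.5},{"tx":0,"ty":0,"tz":0,"rx":0,"ry":0,"rz":0,"gripper":0.5},{"tx":0,"ty":0,"tz":0,"rx":0,"ry":0,"rz":0,"gripper":0.5}]}}

```text
time_s: 37.15
ee_pos: [567.3, 73.9, 64.0]
ee_rot: [-180.0, -0.0, 96.1]
force: [-3.0, -0.1, 4.7]
gripper_width: 46.1
gripper_force: 20.0
```

Contact felt. I'll release, rise and back away.

Call:
{"method": "send_rows", "body": {"motion": [{"tx":0,"ty":0,"tz":0,"rx":0,"ry":0,"rz":0,"gripper":-0.2},{"tx":0,"ty":0,"tz":0,"rx":0,"ry":0,"rz":0,"gripper":-0.5},{"tx":0,"ty":0,"tz":0,"rx":0,"ry":0,"rz":0,"gripper":-0.5},{"tx":0,"ty":0,"tz":-0.04,"rx":0,"ry":0,"rz":0,"gripper":-0.5},{"tx":0,"ty":0,"tz":-0.09,"rx":0,"ry":0,"rz":0,"gripper":-0.5},{"tx":0,"ty":0,"tz":-0.12,"rx":0,"ry":0,"rz":0,"gripper":-0.5},{"tx":0.05,"ty":-0.07,"tz":-0.05,"rx":0,"ry":0,"rz":0,"gripper":-0.5},{"tx":0.05,"ty":-0.1,"tz":0,"rx":0,"ry":0,"rz":0,"gripper":-0.5},{"tx":0.05,"ty":-0.1,"tz":0,"rx":0,"ry":0,"rz":0,"gripper":-0.5},{"tx":0.05,"ty":-0.1,"tz":0,"rx":0,"ry":0,"rz":0,"gripper":-0.5},{"tx":0.05,"ty":-0.05,"tz":0,"rx":0,"ry":0,"rz":0,"gripper":-0.5},{"tx":0,"ty":0,"tz":0,"rx":0,"ry":0,"rz":0,"gripper":-0.5}]}}

```text
time_s: 38.65
ee_pos: [344.0, 176.6, 213.7]
ee_rot: [180.0, -0.0, 96.3]
force: [1.3, 0.2, 0.8]
gripper_width: 68.2
gripper_force: 0.0
```

```bash
python3 - <<'E'
from h import *
d=grab("top"); e=grab("side"); hsv,M=masks(d); h,s,v=[hsv[...,i] for i in range(3)]
for k,m in dict(green=(h>45)&(h<95)&(s>45),blue=(h>98)&(h<122)&(s>60)&(v<150)).items():
  for c in cc(m):
    u=c.reshape(-1,2).mean(0)
    if 255<u[0]<345 and 115<u[1]<165: print(k,u.round(),*[np.round(q,1) for q in cup_top(d,c,HT[k]+18)])
a=cv2.resize(d["frame"][80:200,220:420],(800,480),interpolation=cv2.INTER_CUBIC); cv2.imwrite("pics/t9.png",a[:,:,::-1])
save(e,"pics/s9.png",s=1.5)
E
```

```text
green [338. 146.] [584.1 -89.5] 45.8
blue [306. 150.] [575.3 -10.1] 47.1
```

View pics/t9.png

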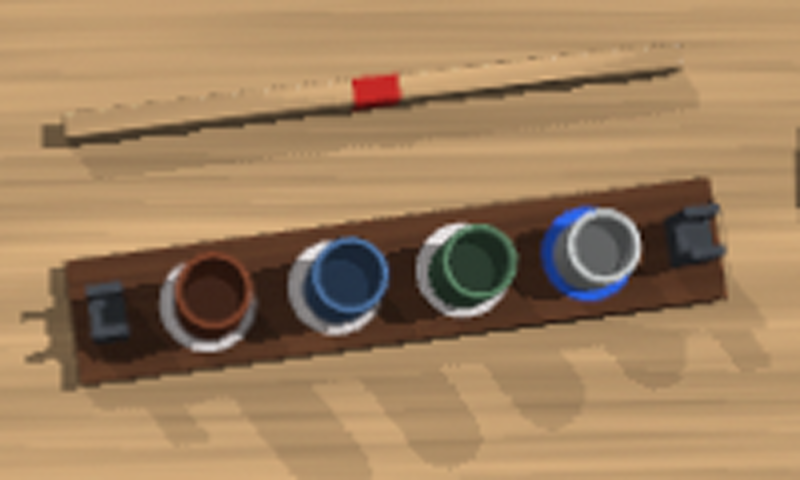

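View pics/s9.png

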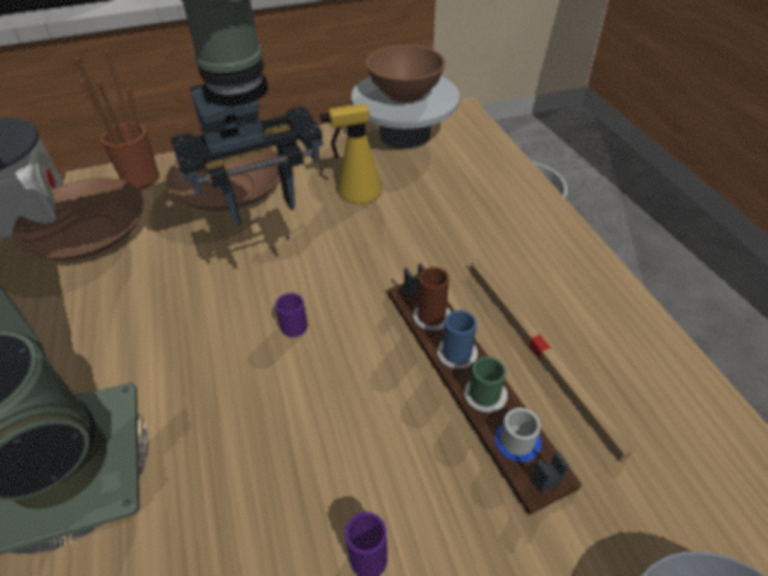

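Top view: brown, blue, green and white stand on their marks from left to right, blue mark at right, with the bar flat behind. The side view agrees: all upright, and the sprayer and purple cups are untouched. I'll check the centring more closely from the silhouette bearings of both cameras.

```bash
python3 - <<'E'
from h import *
T=dict(white=(595.6,-170.3),green=(586.3,-88.8),blue=(577,-7.3),brown=(567.7,74.1)); L={k:[] for k in T}
for n in("top","side"):
  d=grab(n); hsv,_=masks(d); h,s,v=[hsv[...,i] for i in range(3)]; C=-d["R"].T@d["t"]
  for k,m in dict(white=(s<45)&(v>60),green=(h>45)&(h<95)&(s>45),blue=(h>98)&(h<122)&(s>60)&(v<150),brown=(h<9)&(s>140)&(v<140)&(v>40)).items():
    q=proj(d,[[*T[k],18+HT[k]/2]])[0]; w=np.zeros_like(m); a=22
    w[int(q[1])-a:int(q[1])+a,int(q[0])-a:int(q[0])+a]=1
    c=cc(m&w)[0]; P=ray(d,c.reshape(-1,2),18+HT[k])[:,:2]-C[:2]; t=np.array(T[k])-C[:2]; D=np.linalg.norm(t)
    az=np.arctan2(P[:,1],P[:,0])-np.arctan2(t[1],t[0]); off=D*(az.max()+az.min())/2
    nrm=np.array([-t[1],t[0]])/D; L[k].append((nrm,off)); print(n,k,"width mm",round(D*np.ptp(az),1),"off",round(off,1))
for k in L: print(k,"err",np.linalg.solve([l[0] for l in L[k]],[l[1] for l in L[k]]).round(1))
E
```

```text
top white width mm 42.8 off -0.8
top green width mm 43.4 off -2.5
top blue width mm 45.4 off -2.7
top brown width mm 42.2 off -1.9
side white width mm 48.2 off -0.4
side green width mm 45.6 off 0.8
side blue width mm 43.7 off -1.0
side brown width mm 39.4 off -0.1
white err [-0.4 -1. ]
green err [-2.  -1.4]
blue err [-0.5 -3.1]
brown err [-0.7 -1.7]
```

```bash
python3 -c "
from workcell import env
print(env.job_done())"
```

```text
the job is handed in; nothing more can be done
None
```

The job is handed in, with no verdict returned: the bar lies flat beyond the carrier, and white, green, blue and brown stand upright on their marks in height order from the blue mark, each measured within about 3 mm of centre; the bar took one set-back into its brackets to regrip it higher, and the sprayer was not touched.

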